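# Cover the three beakers

## Task

Cover the three beakers for the night: pick out the three black knobbed covers on the bench and lay each on the beaker of its own size (smallest cover on smallest beaker, middle on middle, largest on largest), flat on the rim, knob up and well centred. Leave the beakers standing where they are, and do not disturb the dish, the tape or the brown bottles.

Things in the scene. Friction and masses are not known exactly. Their poses are not given: they have to be found in the camera images.
- cover_small: the smallest of three loose flat round beaker covers of plain black plastic, told apart by diameter: a disc 64 mm across and 6 mm thick (a slightly raised middle, 0.8 mm), with an upright round knob in its middle, 18 mm across, reaching from the disc to 28 mm above the underside; about 35 to 60 g. Starts flat on the bench, knob up. Origin: centre of the disc's underside; z along the knob.
- cover_medium: the middle of three loose flat round beaker covers of plain black plastic, told apart by diameter: a disc 76 mm across and 6 mm thick (a slightly raised middle, 0.8 mm), with an upright round knob in its middle, 18 mm across, reaching from the disc to 28 mm above the underside; about 35 to 60 g. Starts flat on the bench, knob up. Origin: centre of the disc's underside; z along the knob.
- cover_large: the largest of three loose flat round beaker covers of plain black plastic, told apart by diameter: a disc 90 mm across and 6 mm thick (a slightly raised middle, 0.8 mm), with an upright round knob in its middle, 18 mm across, reaching from the disc to 28 mm above the underside; about 35 to 60 g. Starts flat on the bench, knob up. Origin: centre of the disc's underside; z along the knob.
- beaker_small_mouth (a point): centre of the mouth, at rim height, of the smallest of three loose, open clear glass beakers, told apart by size: round body about 51 mm across (57 mm over the pouring lip, which points to this frame's -x), 68 mm high, standing upright on the bench; z points up out of the mouth. About 0.12 to 0.25 kg.
- beaker_medium_mouth (a point): centre of the mouth, at rim height, of the middle of three loose, open clear glass beakers, told apart by size: round body about 61 mm across (67 mm over the pouring lip, which points to this frame's -x), 80 mm high, standing upright on the bench; z points up out of the mouth. About 0.12 to 0.25 kg.
- beaker_large_mouth (a point): centre of the mouth, at rim height, of the largest of three loose, open clear glass beakers, told apart by size: round body about 71 mm across (79 mm over the pouring lip, which points to this frame's -x), 92 mm high, standing upright on the bench; z points up out of the mouth. About 0.12 to 0.25 kg.
- petri_dish: bystander: shallow round glass dish, 85 mm across, 14 mm high, loose on the bench. Origin: centre of its underside. Not to be moved.
- tape_roll: bystander: roll of tan tape lying flat, 57 mm across, 18 mm high, loose. Origin: centre of its underside. Not to be moved.
- reagent_bottle: bystander: small brown glass bottle with black screw cap, 54 mm across, 98 mm high, loose, the smallest and nearest of three brown bottles behind the work. Origin: centre of its underside. Not to be moved.

How it is judged:
At the end, for the whole second after the job is handed in: Each cover lies released, at rest and knob up on its own beaker: centred within 10 mm, underside within 4 mm of rim height, tilt under 0.08 rad. Beakers upright (0.08 rad) and, like dish, tape roll and brown bottle, less than 30 mm from where they started (horizontal distance between cover_small and beaker_small_mouth below 0.01 m and z of cover_small in the frame of beaker_small_mouth between -0.004 and 0.004 m and angle between each of cover_small, beaker_small_mouth, cover_medium, beaker_medium_mouth, cover_large, beaker_large_mouth's own z axis and vertical below 0.08 rad and distance of each of beaker_small_mouth, beaker_medium_mouth, beaker_large_mouth from where it was at the start of the episode below 0.03 m and linear speed of each of cover_small, cover_medium, cover_large below 0.02 m/s and horizontal distance between cover_medium and beaker_medium_mouth below 0.01 m and z of cover_medium in the frame of beaker_medium_mouth between -0.004 and 0.004 m and horizontal distance between cover_large and beaker_large_mouth below 0.01 m and z of cover_large in the frame of beaker_large_mouth between -0.004 and 0.004 m); the robot touches nothing.
It fails at once if a beaker is tipped by more than 0.35 rad or displaced by more than 30 mm (angle between any of beaker_small_mouth, beaker_medium_mouth, beaker_large_mouth's own z axis and vertical above 0.35 rad or distance of any of beaker_small_mouth, beaker_medium_mouth, beaker_large_mouth from where it was at the start of the episode above 0.03 m).
It fails at once if the dish, the tape roll or the brown bottle is displaced by more than 30 mm (distance of any of petri_dish, tape_roll, reagent_bottle from where it was at the start of the episode above 0.03 m).
It also fails if it takes over 74 s, if anything falls off the work surface, if the arm or the gripper's body presses on something with over 40 N, if the wrist force passes 120 N, or if a joint passes its speed limit or range.

## Robot

A 6-joint arm with a two-finger parallel gripper is mounted at the origin on a cart in front of the work surface, level with it; the furniture and walls round the work are solid. World frame = base frame: x ahead of the robot, y to its left, z up, the work surface at z = 0. Lengths are in m, angles in rad, forces in N, time in s.
With the tool pointing down it reaches from about 0.35 to 0.975 m from the base axis. Payload 4.9 kg.
Tool frame: the origin (TCP) lies at the very end of the fingers, on their centre line; the grasp point (between the pads) lies ctrl.grip_point_offset behind it (ctrl.grip_point_offset is the distance from the TCP to the grasp point, in m); z points along the fingers, y is the line along which they close (so a half turn about z gives the same grasp; the last joint's range is limited). The gripper opens to 85 mm and grips with 20 to 120 N. Pads are 22 mm wide; open, the fingers measure 114 mm over their backs; the gripper's body (76 mm by 85 mm) begins 54 mm behind the grasp point. The pads swing forward as they close: fully open they stand 13 mm farther back than shut.
Start: joints at [1.096, 0.053, 1.613, -0, 1.476, -0.119], TCP at [0.218, 0.586, 0.231] pointing down, gripper open.
Joint ranges: [-3.01, 3.01], [-1.01, 2.22], [0.06, 2.58], [-1.02, 4.17], [0.09, 2.62], [-3.14, 3.14]. Speed limits (rad/s): [2.57, 2.57, 3.14, 3.14, 3.14, 3.14].

## Interface

Orientations are given as a rotation vector (axis times angle).
In Python, from station import ctrl gives the robot as it stands. The module is installed in compiled form; this text tells all that it offers.
- The arm moves only by the tool drive_tool, never from a script. Its argument "steps" is a list of rows, each an object with "translation": the shift along the tool's x, y, z normalised to -1 to 1, where 1 is 4 cm, a list of three; "angular": the turn, a rotation vector about the tool's x, y, z normalised to -1 to 1, where 1 is 8 degrees, a list of three; "gripper": the opening, from 0 (shut) to 1 (fully open). In form: [{"translation": [dx, dy, dz], "angular": [wx, wy, wz], "gripper": gripper}, ...]. A call has 1 to 8 rows; each row shifts and turns the commanded pose from where the row before left it, along the tool's axes as they then stand; what a row does not reach is not made up. A row lasts 1/8 s, in which the tool goes at most 62.5 mm and 10.7 degrees, less where a joint would pass 70% of its speed; a pose out of reach is approached as far as the arm can. A call with a number of a shift or a turn outside -1 to 1 is refused whole. A call with a gripper value outside its range is refused whole. The fingers move at their own pace and stop on an object; "force" is the grip in N (left out, the last holds). Time passes only in rows, so rows that do not move let the fingers close. It gives the time, the measured TCP pose, the force, the opening and the grip force at its end, in the units of the state.
- ctrl.get_obs(): the state, without advancing time (a new reading comes with each control period).
- ctrl.get_image(name): name is "scene" or "side" or "wrist"; returns a dict with "color" (480x640x3 uint8, red, green, blue), "depth" (480x640 float32, m along the optical axis (not along the pixel's ray), 0 where there is no reading), "fx", "fy", "cx", "cy" (pixels), "R" (3x3) and "t" (3): a world point X has camera coordinates R X + t. Camera axes: x right, y down, z forward; pixel columns grow to the right and rows downward; lengths in m; the calibration is good to about 2 mm. A picture is of the moment at which its call begins.
- ctrl.finish_job(): hands the job in; it is judged then, once.
The state is a dict: "t": time; "q": joint angles; "dq": joint speeds; "effort": joint torques, N m; "tool_pos": TCP position; "tool_rot": TCP orientation; "contact_force": force on the tool from outside, world axes, zero at the start; "wrist_torque": the same for the moment, N m; "opening": finger opening in m; "grip_force": force on a finger pad.
Only numpy, scipy, OpenCV 4.12 (cv2) and the standard library are available. Lean on these libraries where they do the work, as an engineer would, in place of code of your own. Each camera call takes 0.05 s, during which the arm holds its last target. There are 200 camera calls.

## Working session

There is one attempt and no reset: what is moved stays moved. The work goes in short steps, Python scripts to look and compute and a tool call to move; the robot and the scene stay as the last step left them, time stands still between calls to the robot, and variables do not carry over. Pictures are saved under pics/ and viewed, at most 14 in all, crops included, and the job is handed in when it is done.

Besides the shell and the picture viewer there is one more tool, called after "Emit:" as name([rows], argument=value, ...), one row to a line, values as JSON. drive_tool: Moves the arm, as the interface text tells. Its arguments: {"type":"object","properties":{"steps":{"type":"array"},"force":{"type":"number"}},"required":["steps"]}

```bash
mkdir -p pics; cat > h.py <<'E'
import numpy as np, cv2, pickle
from station import ctrl
def grab(n,tag):
    d=ctrl.get_image(n); pickle.dump(d,open(f'pics/{tag}.pkl','wb'))
    cv2.imwrite(f'pics/{tag}.png',cv2.cvtColor(d['color'],cv2.COLOR_RGB2BGR)); return d
def load(tag): return pickle.load(open(f'pics/{tag}.pkl','rb'))
def cast(d,u,v,z):
    R=np.array(d['R']);t=np.array(d['t']); c=-R.T@t
    r=R.T@np.array([(u-d['cx'])/d['fx'],(v-d['cy'])/d['fy'],1]); return c+r*(z-c[2])/r[2]
def proj(d,X):
    p=np.array(d['R'])@np.array(X)+np.array(d['t']); return np.array([d['fx']*p[0]/p[2]+d['cx'],d['fy']*p[1]/p[2]+d['cy']])
def cloud(d):
    v,u=np.mgrid[:480,:640]; z=d['depth']
    P=np.stack([(u-d['cx'])/d['fx']*z,(v-d['cy'])/d['fy']*z,z],-1)-np.array(d['t'])
    return P@np.array(d['R'])
E
python3 - <<'E'
from h import *
np.set_printoptions(precision=4,suppress=True)
o=ctrl.get_obs(); print(o['t'],o['tool_pos'],o['tool_rot'],o['opening'],ctrl.grip_point_offset)
for n in('scene','side','wrist'):
    d=grab(n,n+'0'); print(n,d['fx'],d['cx'],d['cy'],-np.array(d['R']).T@d['t'],np.array(d['R'])[2])
E
```

```text
0.0 [0.2174 0.5853 0.23  ] [-0.5559 -3.0914  0.0032] 0.08514269480308355 0.0187
scene 575.5932533948 314.80838075767423 244.77622812997464 [-0.2143 -0.5697  0.9567] [ 0.628   0.3959 -0.67  ]
side 439.54503194413127 323.05388804380954 237.37669747333115 [0.3724 0.6175 0.612 ] [ 0.2601 -0.754  -0.6032]
wrist 391.93154056874965 322.2448906724748 240.5544126079364 [0.1528 0.61   0.373 ] [ 0.2561 -0.0969 -0.9618]
```

View pics/scene0.png

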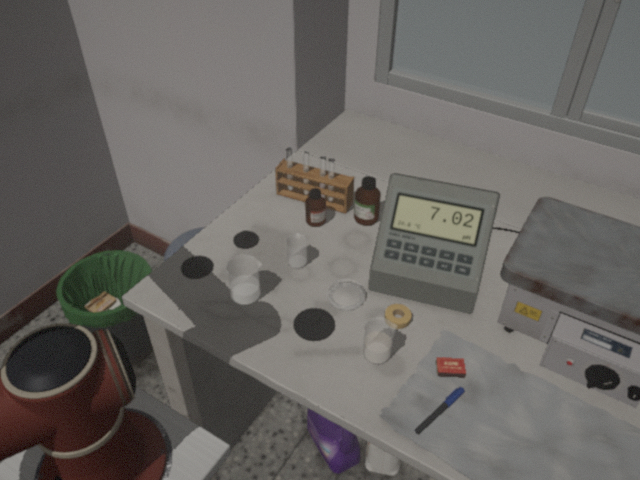

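View pics/side0.png

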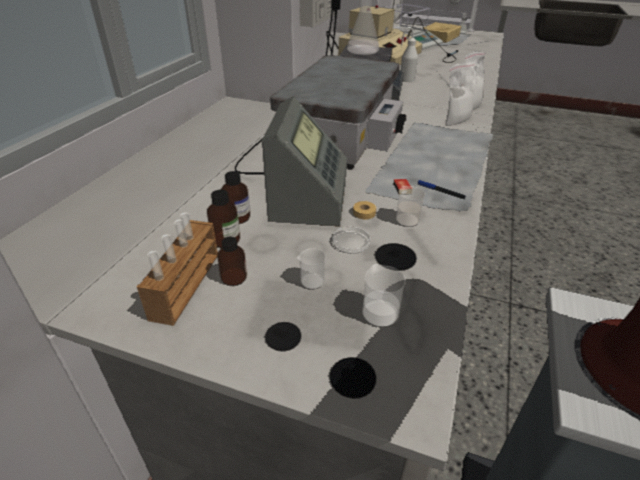

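The scene view shows the covers at about (197,267), (246,239) and (314,324). The beakers are at (244,279), (297,250) and (378,340), the dish at (347,294), the tape at (398,316) and the bottles at (316,208). Next I'll measure the covers and zoom in on the beakers.

```bash
cat >> h.py <<'E'
from scipy.optimize import least_squares
def circ(P):
    f=lambda p:np.hypot(P[:,0]-p[0],P[:,1]-p[1])-p[2]
    return least_squares(f,[*P.mean(0)[:2],.04],loss='soft_l1',f_scale=.001).x
def covers(d,th=45,z=.006):
    m=(d['color'].max(2)<th).astype(np.uint8)
    out=[]
    for c in cv2.findContours(m,0,1)[0]:
        if cv2.contourArea(c)<150: continue
        P=np.array([cast(d,u,v,z) for u,v in c[:,0]]); x=circ(P)
        if .02<x[2]<.06 and .2<np.hypot(*x[:2])<1.1: out.append((x.round(4),c[:,0].mean(0).round()))
    return out
E
python3 - <<'E'
from h import *
for n in('scene0','side0'):
    d=load(n); print(n)
    for th in(25,40):
        for o in covers(d,th): print(th,*o)
d=load('scene0');s=load('side0')
r=lambda im,x,y,w,h,k:cv2.resize(im[y:y+h,x:x+w],None,fx=k,fy=k,interpolation=cv2.INTER_CUBIC)
I=[cv2.cvtColor(q['color'],cv2.COLOR_RGB2BGR) for q in(d,s)]
a=np.hstack([r(I[0],205,215,120,100,3.3),r(I[0],325,265,120,100,3.3)])
b=np.hstack([r(I[1],280,230,140,105,2.83),r(I[1],320,180,140,105,2.83)])
w=min(a.shape[1],b.shape[1]);o=np.vstack([a[:,:w],b[:,:w]])[:600]
cv2.imwrite('pics/z1.png',cv2.convertScaleAbs(o,alpha=1.5));print(o.shape)
E
```

```text
scene0
40 [ 0.6511 -0.6915  0.028 ] [602. 378.]
side0
25 [0.4632 0.1935 0.0362] [353. 378.]
25 [ 0.4528 -0.1358  0.0318] [396. 257.]
40 [0.4633 0.1936 0.0371] [353. 378.]
40 [0.6033 0.1554 0.0297] [283. 336.]
40 [ 0.4641 -0.1338  0.042 ] [395. 256.]
40 [ 0.8206 -0.042   0.0225] [229. 244.]
40 [ 0.9386 -0.206   0.0329] [220. 198.]
(600, 792, 3)
```

View pics/z1.png

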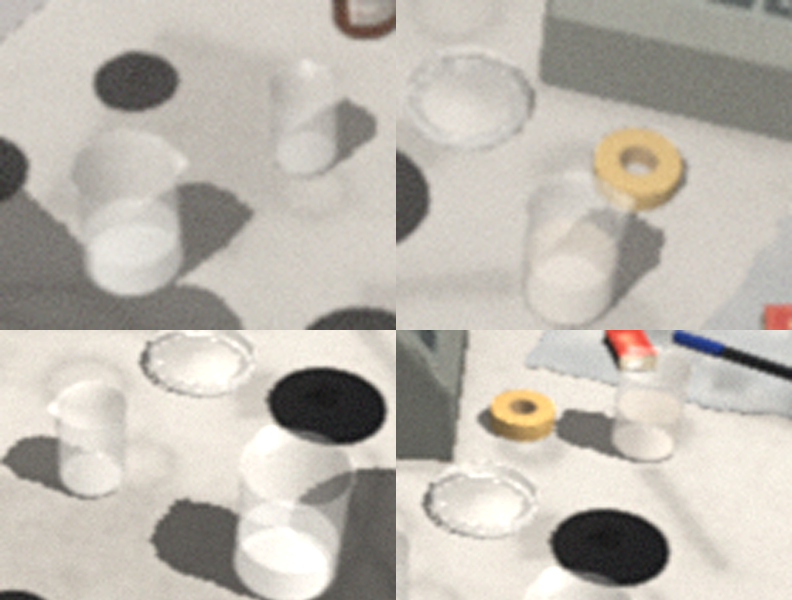

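The large beaker's rim is centred near scene (244,264), the small one's near (297,240), and the medium one's near (378,327). I'll cast these from both views and cross-check.

```bash
python3 - <<'E'
from h import *
d=load('scene0');s=load('side0')
for n,z,a,b in(('L',.092,(243.8,264.4),(384.9,278.4)),('S',.068,(296.8,240.2),(312.5,254.7)),('M',.080,(380.7,326),(410.5,193.8))):
    print(n,cast(d,*a,z).round(4),cast(s,*b,z).round(4))
for n,a,z in(('dish',(347,293),.007),('tape',(398,315),.018),('bottle base',(316,222),.0)): print(n,cast(d,*a,z).round(3))
for th in(60,70,80):
    for o in covers(d,th): print(th,*o)
print([d['color'][v,u] for u,v in((197,267),(246,239),(314,324),(297,262))])
C=cloud(d)
for u,v in((244,285),(244,264),(297,240),(380,326),(314,324),(314,315),(200,300)): print(u,v,C[v,u].round(3))
E
```

```text
L [0.4604 0.0368 0.092 ] [0.4552 0.0408 0.092 ]
S [ 0.6095 -0.0008  0.068 ] [ 0.6073 -0.0026  0.068 ]
M [ 0.4753 -0.2885  0.08  ] [ 0.4686 -0.2782  0.08  ]
dish [ 0.578 -0.157  0.007]
tape [ 0.571 -0.286  0.018]
bottle base [0.758 0.04  0.   ]
60 [ 0.6511 -0.6914  0.0296] [601. 378.]
60 [ 0.4622 -0.1412  0.0415] [314. 324.]
60 [0.2626 0.3677 0.0475] [ 85. 287.]
60 [0.46   0.1863 0.0364] [196. 267.]
60 [0.6015 0.1478 0.0282] [246. 240.]
60 [0.4234 0.4232 0.0447] [111. 244.]
60 [ 0.9286 -0.0204  0.0333] [365. 190.]
70 [ 0.2381 -0.3189  0.0477] [351. 459.]
70 [ 0.6513 -0.6914  0.0303] [601. 378.]
70 [ 0.8245 -0.7082  0.0229] [628. 323.]
70 [ 0.4626 -0.141   0.0424] [314. 324.]
70 [ 0.821  -0.529   0.0304] [546. 291.]
70 [0.4601 0.1865 0.0375] [196. 267.]
70 [0.6016 0.1481 0.0292] [246. 239.]
70 [0.8173 0.0903 0.0385] [314. 204.]
80 [ 0.2445 -0.3227  0.0551] [331. 449.]
80 [ 0.6513 -0.6916  0.031 ] [601. 378.]
80 [ 0.4622 -0.1412  0.0431] [314. 324.]
80 [0.5123 0.0187 0.0261] [268. 280.]
80 [0.4583 0.1868 0.04  ] [194. 269.]
80 [0.6014 0.1479 0.0305] [246. 240.]
80 [0.7983 0.0718 0.0508] [317. 210.]
[array([36, 38, 35], dtype=uint8), array([51, 48, 44], dtype=uint8), array([48, 46, 44], dtype=uint8), array([139, 137, 133], dtype=uint8)]
244 285 [0.431 0.017 0.065]
244 264 [0.482 0.056 0.065]
297 240 [0.628 0.012 0.048]
380 326 [ 0.494 -0.279  0.056]
314 324 [ 0.459 -0.144  0.01 ]
314 315 [ 0.468 -0.138  0.027]
200 300 [ 0.389  0.115 -0.001]
```

View pics/wrist0.png

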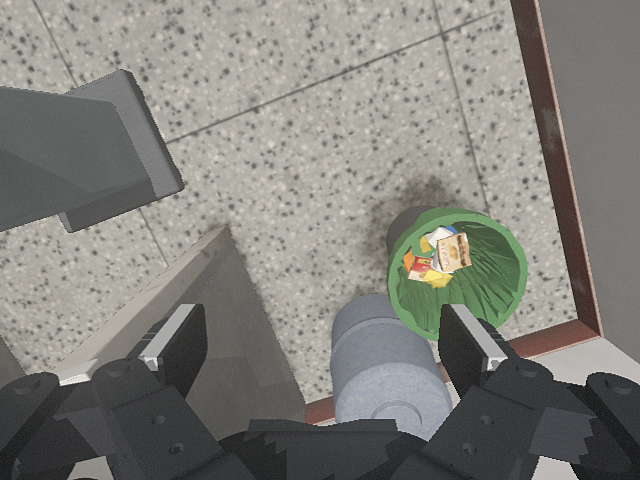

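Both views agree to within about 6 mm. The medium cover is at (.462,.190), the small at (.602,.152) and the large at (.463,-.138). The beakers are L (.458,.039), S (.608,-.002) and M (.472,-.283). I'll square the tool to the world axes and move over the work for closer wrist views.

Emit:
drive_tool([
  {"translation": [0,0,0],"angular": [0,0,-0.85],"gripper": 0.5},
  {"translation": [0,0,0],"angular": [0,0,-0.85],"gripper": 0.5},
  {"translation": [0,0,0],"angular": [0,0,-0.85],"gripper": 0.5},
  {"translation": [-0.58,-0.9,0],"angular": [0,0,0],"gripper": 0.5},
  {"translation": [-0.58,-0.9,0],"angular": [0,0,0],"gripper": 0.5},
  {"translation": [-0.58,-0.9,0],"angular": [0,0,0],"gripper": 0.5},
  {"translation": [-0.58,-0.9,0],"angular": [0,0,0],"gripper": 0.5},
  {"translation": [-0.58,-0.9,0],"angular": [0,0,0],"gripper": 0.5},
])

```text
t: 1.15
tool_pos: [0.3342, 0.4046, 0.231]
tool_rot: [0.001, -3.141, 0.0]
contact_force: [0.7, -0.6, -0.6]
opening: 0.0428
grip_force: 0.0
```

Emit:
drive_tool([
  {"translation": [-0.58,-0.9,0],"angular": [0,0,0],"gripper": 0.5},
  {"translation": [-0.58,-0.9,0],"angular": [0,0,0],"gripper": 0.5},
  {"translation": [-0.58,-0.9,0],"angular": [0,0,0],"gripper": 0.5},
  {"translation": [-0.58,-0.9,0],"angular": [0,0,0],"gripper": 0.5},
  {"translation": [-0.58,-0.9,0],"angular": [0,0,0],"gripper": 0.5},
  {"translation": [-0.58,-0.9,0],"angular": [0,0,0],"gripper": 0.5},
  {"translation": [-0.58,-0.9,0],"angular": [0,0,0],"gripper": 0.5},
  {"translation": [-0.5,-0.9,0],"angular": [0,0,0],"gripper": 0.5},
])

```text
t: 2.15
tool_pos: [0.5167, 0.1166, 0.231]
tool_rot: [0.0, -3.141, -0.0]
contact_force: [0.5, 0.6, 0.3]
opening: 0.043
grip_force: 0.0
```

Emit:
drive_tool([
  {"translation": [0,0,0],"angular": [0,0,0],"gripper": 0.5},
  {"translation": [0,0,0],"angular": [0,0,0],"gripper": 0.5},
])

```text
t: 2.4
tool_pos: [0.5158, 0.1182, 0.231]
tool_rot: [0.0, -3.141, -0.001]
contact_force: [-1.1, -0.7, 0.2]
opening: 0.0426
grip_force: 0.0
```

```bash
python3 - <<'E'
from h import *
o=ctrl.get_obs(); print(o['t'],o['tool_pos'],o['tool_rot'],o['opening'])
d=grab('wrist','w1')
for th in(40,60):
    for q in covers(d,th): print(th,*q)
E
```

```text
2.4 [0.51584603 0.11819762 0.23095618] [ 1.42528567e-04 -3.14077536e+00 -6.04768586e-04] 0.04258927925873422
60 [0.4919 0.3287 0.0323] [539. 171.]
```

View pics/w1.png

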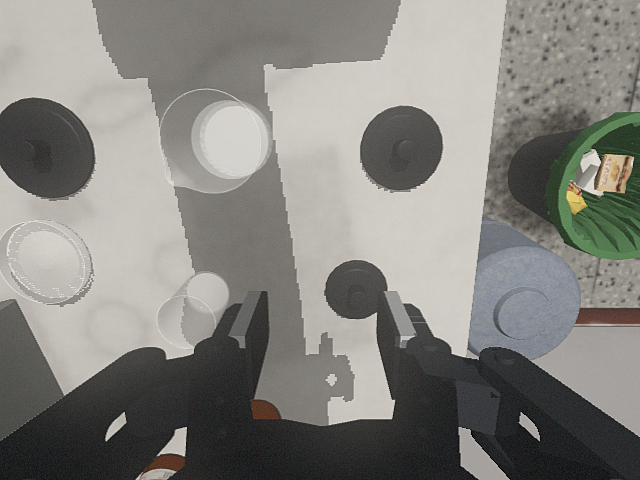

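The wrist view shows the medium cover at (401,148), the small cover at (356,289) and the large cover at (46,148). The large beaker's rim circle is centred near (216,141) and the small beaker's near (187,322). I'll measure these and zoom in on the rims.

```bash
python3 - <<'E'
from h import *
d=load('w1'); I=d['color'].max(2)
print([int(I[v,u]) for u,v in((385,170),(370,270),(60,170),(230,220),(245,170),(380,150))])
def roi(x0,y0,x1,y1,th=95):
    m=np.zeros_like(I); m[y0:y1,x0:x1]=(cv2.GaussianBlur(I,(3,3),0)[y0:y1,x0:x1]<th)
    c=max(cv2.findContours(m,0,1)[0],key=cv2.contourArea)[:,0]
    c=c[(c[:,0]>x0)&(c[:,0]<x1-1)]
    return circ(np.array([cast(d,u,v,.006) for u,v in c])).round(4)
for th in(80,95): print('med',roi(345,95,455,205,th),'small',roi(312,245,384,330,th),'large',roi(1,85,110,215,th))
for n,u,v in(('med',403,149),('small',358,298),('large',37,150)): print('knob',n,cast(d,u,v,.028).round(4))
B=cv2.cvtColor(d['color'],cv2.COLOR_RGB2BGR)
a=cv2.resize(B[80:205,150:285],None,fx=4,fy=4,interpolation=cv2.INTER_CUBIC)[:,:540]
b=cv2.resize(B[260:355,150:240],None,fx=4,fy=4,interpolation=cv2.INTER_CUBIC)
o=np.zeros((500,800,3),np.uint8);o[:500,:540]=a;o[:380,540:800]=b[:,:260]
cv2.imwrite('pics/z2.png',o)
E
```

```text
[81, 87, 70, 124, 212, 87]
med [0.4724 0.2036 0.0196] small [0.611  0.1496 0.026 ] large [ 0.4641 -0.136   0.0437]
med [0.4643 0.1908 0.0365] small [0.6038 0.1529 0.0312] large [ 0.4641 -0.1357  0.0442]
knob med [0.4633 0.1882 0.028 ]
knob small [0.6023 0.1527 0.028 ]
knob large [ 0.4636 -0.1267  0.028 ]
```

View pics/z2.png

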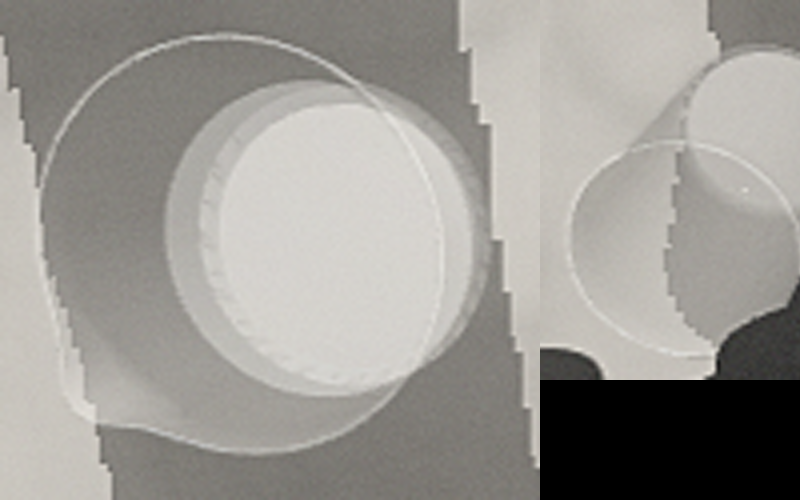

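```bash
python3 - <<'E'
from h import *
d=load('w1')
L=[(222,36),(443,260),(255,453),(370,100),(400,385),(95,90),(41,190),(428,180),(330,435)]
S=[(570,240),(600,172),(670,142),(735,165),(798,235),(600,315),(650,348),(690,355)]
for n,P,z,off in(('L',L,.092,(150,80)),('S',S,.068,(15,260))):
    Q=np.array([cast(d,x/4+off[0],y/4+off[1],z) for x,y in P]); c=circ(Q)
    print(n,c.round(4),((np.hypot(*(Q[:,:2]-c[:2]).T)-c[2])*1e3).round(1))
E
```

```text
L [0.456  0.0404 0.0351] [ 0.2  0.1  0.1 -0.4  0.1 -0.1  0.1  0.2 -0.4]
S [0.6076 0.0011 0.0249] [-0.3  0.   0.9 -0.8  0.1  0.   0.2 -0. ]
```

The rim radii match, with the large beaker at (.456,.040) and the small at (.608,.001). Going to the small cover at (.603,.153).

Emit:
drive_tool([
  {"translation": [-0.73,0.29,0.3],"angular": [0,0,0],"gripper": 0.5},
  {"translation": [-0.73,0.29,0.5],"angular": [0,0,0],"gripper": 0.5},
  {"translation": [-0.72,0.29,0.5],"angular": [0,0,0],"gripper": 0.5},
  {"translation": [0,0,0.9],"angular": [0,0,0],"gripper": 0.5},
  {"translation": [0,0,0.9],"angular": [0,0,0],"gripper": 0.5},
  {"translation": [0,0,0.9],"angular": [0,0,0],"gripper": 0.5},
  {"translation": [0,0,0],"angular": [0,0,0],"gripper": 0.5},
  {"translation": [0,0,0],"angular": [0,0,0],"gripper": 0.5},
])

```text
t: 3.45
tool_pos: [0.604, 0.1536, 0.0728]
tool_rot: [-0.002, 3.14, 0.0]
contact_force: [0.9, 0.1, 0.3]
opening: 0.0429
grip_force: 0.0
```

```bash
python3 - <<'E'
from h import *
d=grab('wrist','w2')
I=d['color'].max(2).astype(np.uint8)
for X in((.603,.153,.028),(.603,.153,.006),(.603,.153,.0)): print(proj(d,X))
E
```

```text
[320.59336614 268.04028867]
[320.71381094 254.59316549]
[320.74274901 251.36235991]
```

View pics/w2.png

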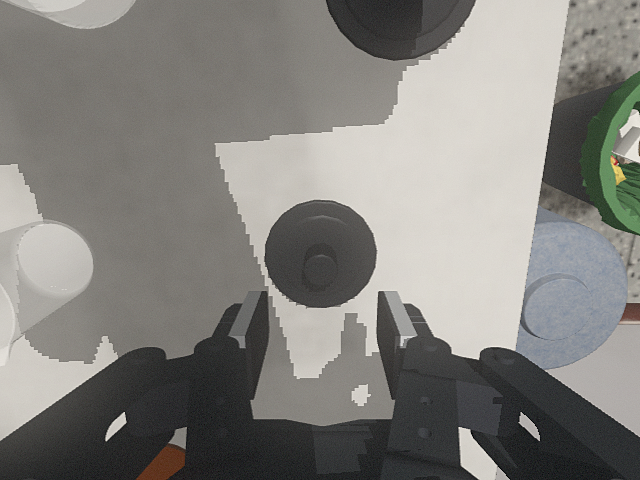

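The knob top is at (320,267), as predicted, and it sits between the pads. I'll descend, grip and lift.

Emit:
drive_tool([
  {"translation": [0,0,0.7],"angular": [0,0,0],"gripper": 0.5},
  {"translation": [0,0,0.5],"angular": [0,0,0],"gripper": 0.5},
  {"translation": [0,0,0.36],"angular": [0,0,0],"gripper": 0.5},
  {"translation": [0,0,0],"angular": [0,0,0],"gripper": 0.5},
  {"translation": [0,0,0],"angular": [0,0,0],"gripper": 0.1},
  {"translation": [0,0,0],"angular": [0,0,0],"gripper": 0.1},
  {"translation": [0,0,0],"angular": [0,0,0],"gripper": 0.1},
  {"translation": [0,0,0],"angular": [0,0,0],"gripper": 0.1},
], force=30)

```text
t: 4.5
tool_pos: [0.6043, 0.1528, 0.01]
tool_rot: [-0.0, 3.14, 0.0]
contact_force: [0.2, 1.1, 4.4]
opening: 0.0168
grip_force: 29.6
```

Emit:
drive_tool([
  {"translation": [0,0,-0.4],"angular": [0,0,0],"gripper": 0.1},
  {"translation": [0,0,-0.8],"angular": [0,0,0],"gripper": 0.1},
  {"translation": [0,0,-0.8],"angular": [0,0,0],"gripper": 0.1},
  {"translation": [0,0,-0.8],"angular": [0,0,0],"gripper": 0.1},
  {"translation": [0,-0.5,-0.5],"angular": [0,0,0],"gripper": 0.1},
  {"translation": [0,-0.8,0],"angular": [0,0,0],"gripper": 0.1},
  {"translation": [0,-0.8,0],"angular": [0,0,0],"gripper": 0.1},
  {"translation": [0,-0.3,0],"angular": [0,0,0],"gripper": 0.1},
])

```text
t: 5.5
tool_pos: [0.6029, 0.0544, 0.1407]
tool_rot: [-0.004, -3.141, 0.0]
contact_force: [0.6, -0.2, -0.6]
opening: 0.0167
grip_force: 29.4
```

Emit:
drive_tool([
  {"translation": [0,0,0],"angular": [0,0,0],"gripper": 0.1},
  {"translation": [0,0,0],"angular": [0,0,0],"gripper": 0.1},
])

```text
t: 5.75
tool_pos: [0.6033, 0.0573, 0.1407]
tool_rot: [0.001, -3.141, -0.001]
contact_force: [0.2, 0.4, -1.1]
opening: 0.0165
grip_force: 29.4
```

```bash
python3 - <<'E'
from h import *
d=grab('wrist','w3');o=ctrl.get_obs();print(o['tool_pos'],o['opening'],o['grip_force'])
B=cv2.cvtColor(d['color'],cv2.COLOR_RGB2BGR); cv2.imwrite('pics/w3.png',B)
E
```

```text
[0.60330704 0.05750662 0.14076439] 0.016685719693552127 29.430946111679077
```

View pics/w3.png

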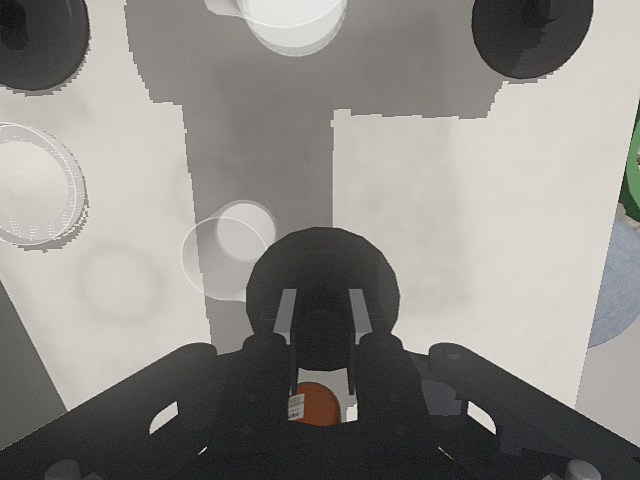

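The cover hangs level, centred near (323,300), and the small beaker's rim is centred near (225,258). I'll compute the offset between the cover's disc and the rim in this same image.

```bash
python3 - <<'E'
from h import *
d=load('w3')
Q=np.array([cast(d,*p,.068) for p in((181,252),(206,222),(225,216.5),(250,225),(266,246),(190,280),(212,297),(244,300))]);c=circ(Q)
print('rim',c.round(4),((np.hypot(*(Q[:,:2]-c[:2]).T)-c[2])*1e3).round(1))
I=d['color'].max(2); m=np.zeros_like(I); m[215:300,240:405]=I[215:300,240:405]<75
c=max(cv2.findContours(m,0,1)[0],key=cv2.contourArea)[:,0]; c=c[c[:,1]<298]
for z in(.131,.137): print('cover',z,circ(np.array([cast(d,*p,z) for p in c])).round(4))
E
```

```text
rim [0.6075 0.0019 0.0256] [ 0.7 -0.6  0.5  0.2 -0.6 -0.3 -0.5  0.9]
cover 0.131 [0.6007 0.0574 0.0291]
cover 0.137 [0.598  0.0574 0.0279]
```

Emit:
drive_tool([
  {"translation": [-0.05,-0.4,0],"angular": [0,0,0],"gripper": 0.1},
  {"translation": [-0.05,-0.6,0],"angular": [0,0,0],"gripper": 0.1},
  {"translation": [-0.05,-0.4,0],"angular": [0,0,0],"gripper": 0.1},
  {"translation": [0,0,0.3],"angular": [0,0,0],"gripper": 0.1},
  {"translation": [0,0,0.5],"angular": [0,0,0],"gripper": 0.1},
  {"translation": [0,0,0.5],"angular": [0,0,0],"gripper": 0.1},
  {"translation": [0,0,0.15],"angular": [0,0,0],"gripper": 0.1},
  {"translation": [0,0,0.04],"angular": [0,0,0],"gripper": 0.1},
])

```text
t: 6.8
tool_pos: [0.609, 0.0011, 0.0803]
tool_rot: [0.001, -3.14, -0.0]
contact_force: [0.4, -1.1, 0.2]
opening: 0.0169
grip_force: 29.4
```

Emit:
drive_tool([
  {"translation": [0,0,0.0],"angular": [0,0,0],"gripper": 0.1},
  {"translation": [0,0,0.03],"angular": [0,0,0],"gripper": 0.1},
  {"translation": [0,0,0],"angular": [0,0,0],"gripper": 0.1},
])

```text
t: 7.18
tool_pos: [0.6098, 0.0007, 0.0806]
tool_rot: [-0.0, 3.141, -0.0]
contact_force: [-0.6, -0.6, 0.6]
opening: 0.0165
grip_force: 29.4
```

Emit:
drive_tool([
  {"translation": [0,0,0.04],"angular": [0,0,0],"gripper": 0.1},
  {"translation": [0,0,0],"angular": [0,0,0],"gripper": 0.1},
])

```text
t: 7.42
tool_pos: [0.6094, 0.0007, 0.0784]
tool_rot: [0.0, -3.141, -0.0]
contact_force: [0.2, 0.7, -0.8]
opening: 0.0172
grip_force: 29.4
```

Emit:
drive_tool([
  {"translation": [0,0,0.03],"angular": [0,0,0],"gripper": 0.1},
  {"translation": [0,0,0],"angular": [0,0,0],"gripper": 0.1},
])

```text
t: 7.68
tool_pos: [0.6099, 0.0006, 0.0782]
tool_rot: [-0.0, 3.141, -0.0]
contact_force: [-1.3, -0.6, 3.9]
opening: 0.0165
grip_force: 29.9
```

Contact reads 3.9 N at the expected height, so I'll release and lift.

Emit:
drive_tool([
  {"translation": [0,0,0],"angular": [0,0,0],"gripper": 0.3},
  {"translation": [0,0,0],"angular": [0,0,0],"gripper": 0.45},
  {"translation": [0,0,0],"angular": [0,0,0],"gripper": 0.45},
  {"translation": [0,0,-0.3],"angular": [0,0,0],"gripper": 0.45},
  {"translation": [0,0,-0.7],"angular": [0,0,0],"gripper": 0.5},
  {"translation": [0,0,-0.9],"angular": [0,0,0],"gripper": 0.5},
  {"translation": [0,0,-0.8],"angular": [0,0,0],"gripper": 0.5},
  {"translation": [0.2,0,-0.7],"angular": [0,0,0],"gripper": 0.5},
])

```text
t: 8.68
tool_pos: [0.602, 0.0007, 0.216]
tool_rot: [-0.0, 3.139, -0.0]
contact_force: [-0.1, 0.1, -0.8]
opening: 0.0428
grip_force: 0.0
```

```bash
python3 - <<'E'
from h import *
o=ctrl.get_obs();print(o['t'],o['tool_pos'])
d=grab('wrist','w4'); s=grab('side','s4')
for th in (60,75,90):
    m=(cv2.GaussianBlur(d['color'].max(2),(3,3),0)<th).astype(np.uint8)
    for c in cv2.findContours(m,0,1)[0]:
        if 400<cv2.contourArea(c)<20000:
            print(th,c[:,0].mean(0).round(),circ(np.array([cast(d,*p,.074) for p in c[:,0]])).round(4))
a=cv2.cvtColor(d['color'],cv2.COLOR_RGB2BGR); b=cv2.resize(cv2.cvtColor(s['color'],cv2.COLOR_RGB2BGR)[170:400,240:460],None,fx=2,fy=2)
o=np.zeros((480,800,3),np.uint8); o[:,:360]=a[:,90:450]; o[:460,360:800]=b
cv2.imwrite('pics/z4.png',o)
E
```

```text
8.675 [0.60203147 0.00068657 0.21597628]
60 [322. 231.] [ 0.6093 -0.0033  0.025 ]
60 [552.  46.] [0.4772 0.1534 0.0291]
75 [322. 233.] [0.6091 0.0009 0.0308]
75 [554.  41.] [0.4785 0.1534 0.0297]
75 [148.  39.] [ 0.4744 -0.1129  0.0253]
90 [322. 233.] [0.6092 0.0009 0.0312]
90 [554.  41.] [0.4786 0.1533 0.0299]
90 [153.  43.] [ 0.4795 -0.1099  0.0345]
```

View pics/z4.png

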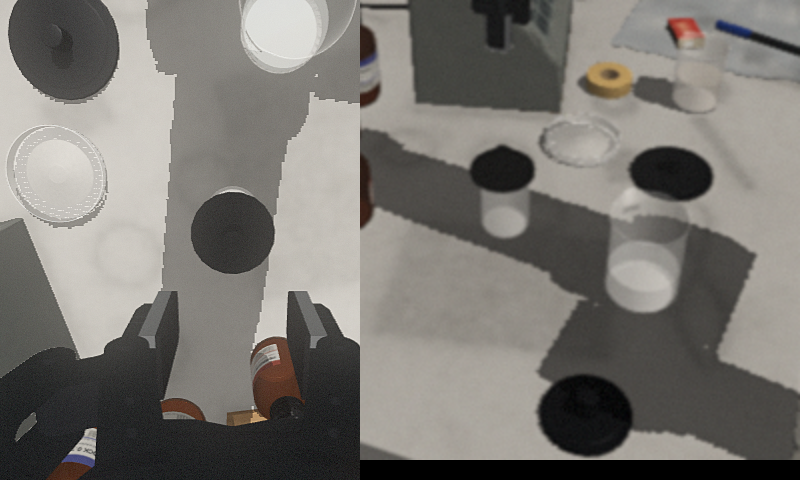

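The small cover is seated level, at (.609,.001) against the rim's (.6075,.0015). Next is the large cover, with a view of the medium beaker on the way.

Emit:
drive_tool([
  {"translation": [0.7,-0.7,0],"angular": [0,0,0],"gripper": 0.5},
  {"translation": [0.9,-0.9,0],"angular": [0,0,0],"gripper": 0.5},
  {"translation": [0.9,-0.9,0],"angular": [0,0,0],"gripper": 0.5},
  {"translation": [0.9,-0.9,0],"angular": [0,0,0],"gripper": 0.5},
  {"translation": [0,0,0],"angular": [0,0,0],"gripper": 0.5},
  {"translation": [0,0,0],"angular": [0,0,0],"gripper": 0.5},
])

```text
t: 9.52
tool_pos: [0.4655, -0.1352, 0.2127]
tool_rot: [-0.0, -3.141, -0.001]
contact_force: [-0.2, 0.6, -0.1]
opening: 0.0427
grip_force: 0.0
```

```bash
python3 - <<'E'
from h import *
o=ctrl.get_obs();print(o['t'],o['tool_pos'])
d=grab('wrist','w5')
for th in (75,90):
    m=(cv2.GaussianBlur(d['color'].max(2),(3,3),0)<th).astype(np.uint8)
    for c in cv2.findContours(m,0,1)[0]:
        if 400<cv2.contourArea(c)<20000:
            print(th,c[:,0].mean(0).round(),circ(np.array([cast(d,*p,.006) for p in c[:,0]])).round(4))
print(proj(d,(.464,-.136,.028)))
u,v=proj(d,(.472,-.283,.08)).astype(int);print(u,v)
x,y=max(u-60,0),max(v-60,0)
B=cv2.cvtColor(d['color'],cv2.COLOR_RGB2BGR);print(x,y)
o=np.zeros((600,800,3),np.uint8); q=cv2.resize(B[y:y+130,x:x+130],None,fx=4,fy=4,interpolation=cv2.INTER_CUBIC); o[:q.shape[0],:q.shape[1]]=q
o[:240,530:800]=cv2.resize(B,(320,240))[:,:270]; cv2.imwrite('pics/z5.png',o)
E
```

```text
9.525 [ 0.46547086 -0.13515848  0.21272685]
75 [327. 212.] [ 0.4735 -0.1266  0.0312]
90 [319. 205.] [ 0.4644 -0.1376  0.0435]
90 [372.   3.] [165.512    0.906  165.2146]
[320.77239354 211.53152597]
118 237
58 177
```

View pics/z5.png

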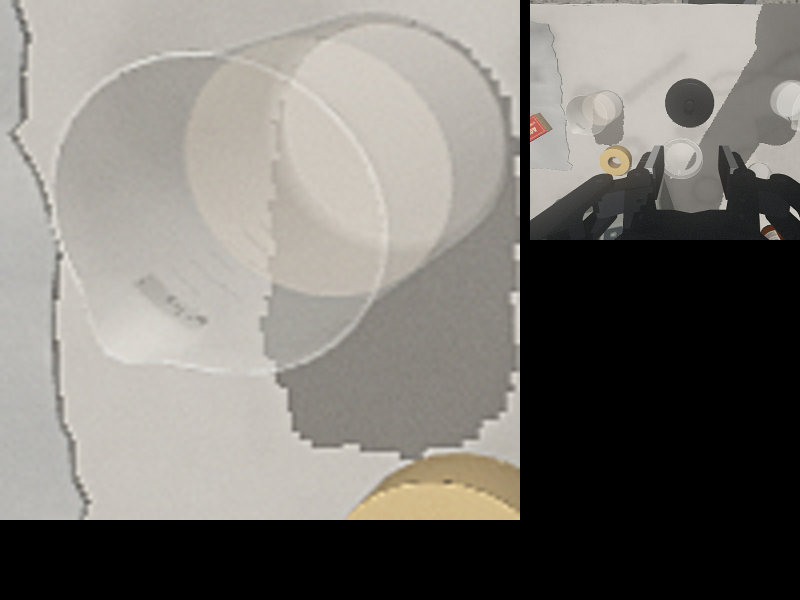

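The medium beaker's rim is clear, with its lip at the lower left. The large cover is at (.464,-.137), its knob right under the gripper.

```bash
python3 - <<'E'
from h import *
d=load('w5')
Q=np.array([cast(d,x/4+58,y/4+177,.08) for x,y in((55,185),(190,52),(110,85),(290,85),(360,155),(388,235),(360,320),(275,372))]);c=circ(Q)
print('rim',c.round(4),((np.hypot(*(Q[:,:2]-c[:2]).T)-c[2])*1e3).round(1))
E
```

```text
rim [ 0.4682 -0.2866  0.0298] [-0.1  0.9 -0.2 -0.3 -0.4  0.3  0.   0. ]
```

Emit:
drive_tool([
  {"translation": [0.03,-0.04,0.5],"angular": [0,0,0],"gripper": 0.5},
  {"translation": [0,0,0.8],"angular": [0,0,0],"gripper": 0.5},
  {"translation": [0,0,0.9],"angular": [0,0,0],"gripper": 0.5},
  {"translation": [0,0,0.9],"angular": [0,0,0],"gripper": 0.5},
  {"translation": [0,0,0.9],"angular": [0,0,0],"gripper": 0.5},
  {"translation": [0,0,0.5],"angular": [0,0,0],"gripper": 0.5},
  {"translation": [0,0,0],"angular": [0,0,0],"gripper": 0.5},
  {"translation": [0,0,0],"angular": [0,0,0],"gripper": 0.5},
])

```text
t: 10.58
tool_pos: [0.4647, -0.1367, 0.0335]
tool_rot: [-0.002, 3.141, -0.0]
contact_force: [0.7, -0.2, 0.2]
opening: 0.0426
grip_force: 0.0
```

Emit:
drive_tool([
  {"translation": [0,0,0.35],"angular": [0,0,0],"gripper": 0.5},
  {"translation": [0,0,0.23],"angular": [0,0,0],"gripper": 0.5},
  {"translation": [0,0,0],"angular": [0,0,0],"gripper": 0.5},
  {"translation": [0,0,0],"angular": [0,0,0],"gripper": 0.1},
  {"translation": [0,0,0],"angular": [0,0,0],"gripper": 0.1},
  {"translation": [0,0,0],"angular": [0,0,0],"gripper": 0.1},
  {"translation": [0,0,0],"angular": [0,0,0],"gripper": 0.1},
  {"translation": [0,0,0],"angular": [0,0,0],"gripper": 0.1},
])

```text
t: 11.58
tool_pos: [0.4646, -0.1371, 0.0105]
tool_rot: [-0.0, 3.141, -0.001]
contact_force: [0.0, -0.4, 2.9]
opening: 0.0165
grip_force: 29.4
```

Emit:
drive_tool([
  {"translation": [0,0,-0.4],"angular": [0,0,0],"gripper": 0.1},
  {"translation": [0,0,-0.8],"angular": [0,0,0],"gripper": 0.1},
  {"translation": [0,0,-0.8],"angular": [0,0,0],"gripper": 0.1},
  {"translation": [0,0,-0.8],"angular": [0,0,0],"gripper": 0.1},
  {"translation": [0,0,-0.8],"angular": [0,0,0],"gripper": 0.1},
  {"translation": [0,0,-0.3],"angular": [0,0,0],"gripper": 0.1},
  {"translation": [0,0.5,0],"angular": [0,0,0],"gripper": 0.1},
  {"translation": [0,0.8,0],"angular": [0,0,0],"gripper": 0.1},
])

```text
t: 12.58
tool_pos: [0.4638, -0.0847, 0.1657]
tool_rot: [-0.003, -3.141, -0.0]
contact_force: [0.2, 0.4, -1.0]
opening: 0.0169
grip_force: 29.4
```

Emit:
drive_tool([
  {"translation": [0.05,0.8,0],"angular": [0,0,0],"gripper": 0.1},
  {"translation": [0.05,0.8,0],"angular": [0,0,0],"gripper": 0.1},
  {"translation": [0.05,0.8,0],"angular": [0,0,0],"gripper": 0.1},
  {"translation": [0.05,0.5,0],"angular": [0,0,0],"gripper": 0.1},
  {"translation": [0,0,0],"angular": [0,0,0],"gripper": 0.1},
  {"translation": [0,0,0],"angular": [0,0,0],"gripper": 0.1},
])

```text
t: 13.32
tool_pos: [0.456, 0.0307, 0.1657]
tool_rot: [0.0, -3.141, 0.001]
contact_force: [0.5, -0.2, -0.7]
opening: 0.0165
grip_force: 29.4
```

Emit:
drive_tool([
  {"translation": [0,0.24,0],"angular": [0,0,0],"gripper": 0.1},
  {"translation": [0,0,0.4],"angular": [0,0,0],"gripper": 0.1},
  {"translation": [0,0,0.5],"angular": [0,0,0],"gripper": 0.1},
  {"translation": [0,0,0.4],"angular": [0,0,0],"gripper": 0.1},
  {"translation": [0,0,0.2],"angular": [0,0,0],"gripper": 0.1},
  {"translation": [0,0,0],"angular": [0,0,0],"gripper": 0.1},
  {"translation": [0,0,0],"angular": [0,0,0],"gripper": 0.1},
])

```text
t: 14.2
tool_pos: [0.4568, 0.0406, 0.1068]
tool_rot: [-0.0, 3.14, -0.0]
contact_force: [-0.2, -0.5, 0.1]
opening: 0.0168
grip_force: 29.5
```

Emit:
drive_tool([
  {"translation": [0,0,0.06],"angular": [0,0,0],"gripper": 0.1},
  {"translation": [0,0,0.03],"angular": [0,0,0],"gripper": 0.1},
  {"translation": [0,0,0],"angular": [0,0,0],"gripper": 0.1},
])

```text
t: 14.58
tool_pos: [0.4564, 0.0407, 0.1028]
tool_rot: [-0.0, 3.141, -0.0]
contact_force: [-0.4, 0.9, -0.7]
opening: 0.0169
grip_force: 29.5
```

Emit:
drive_tool([
  {"translation": [0,0,0.02],"angular": [0,0,0],"gripper": 0.1},
  {"translation": [0,0,0],"angular": [0,0,0],"gripper": 0.1},
])

```text
t: 14.82
tool_pos: [0.4567, 0.0407, 0.1026]
tool_rot: [-0.0, 3.141, -0.0]
contact_force: [-1.7, 0.6, 4.2]
opening: 0.0165
grip_force: 29.9
```

Emit:
drive_tool([
  {"translation": [0,0,0],"angular": [0,0,0],"gripper": 0.3},
  {"translation": [0,0,0],"angular": [0,0,0],"gripper": 0.45},
  {"translation": [0,0,0],"angular": [0,0,0],"gripper": 0.45},
  {"translation": [0,0,-0.3],"angular": [0,0,0],"gripper": 0.45},
  {"translation": [0,0,-0.7],"angular": [0,0,0],"gripper": 0.5},
  {"translation": [0,0,-0.9],"angular": [0,0,0],"gripper": 0.5},
  {"translation": [0,0.7,-0.6],"angular": [0,0,0],"gripper": 0.5},
  {"translation": [-0.1,0.8,0],"angular": [0,0,0],"gripper": 0.5},
])

```text
t: 15.82
tool_pos: [0.4621, 0.1012, 0.2059]
tool_rot: [0.002, 3.135, 0.001]
contact_force: [0.3, -0.4, -0.9]
opening: 0.0424
grip_force: 0.0
```

Emit:
drive_tool([
  {"translation": [-0.1,0.9,0],"angular": [0,0,0],"gripper": 0.5},
  {"translation": [0,0.9,0],"angular": [0,0,0],"gripper": 0.5},
  {"translation": [0,0.4,0],"angular": [0,0,0],"gripper": 0.5},
  {"translation": [0,0,0],"angular": [0,0,0],"gripper": 0.5},
  {"translation": [0,0,0],"angular": [0,0,0],"gripper": 0.5},
])

```text
t: 16.45
tool_pos: [0.4643, 0.1879, 0.2018]
tool_rot: [0.001, 3.142, -0.001]
contact_force: [-0.1, 0.1, -0.1]
opening: 0.0425
grip_force: 0.0
```

```bash
python3 - <<'E'
from h import *
o=ctrl.get_obs();print(o['t'],o['tool_pos'])
d=grab('wrist','w6')
for th in (75,95):
    m=(cv2.GaussianBlur(d['color'].max(2),(3,3),0)<th).astype(np.uint8)
    for c in cv2.findContours(m,0,1)[0]:
        if 400<cv2.contourArea(c)<30000:
            print(th,c[:,0].mean(0).round(),*[circ(np.array([cast(d,*p,z) for p in c[:,0]])).round(4) for z in(.006,.098)])
print(proj(d,(.464,.189,.028)))
E
```

```text
16.45 [0.46428775 0.18787734 0.20179839]
75 [ 93. 226.] [ 0.4763 -0.0052  0.0558] [0.4543 0.0473 0.0407]
75 [523. 201.] [0.4517 0.3662 0.0357] [0.4365 0.3178 0.026 ]
75 [617. 179.] [0.4316 0.4403 0.0195] [-356.8446  251.2663  436.5672]
95 [606. 324.] [0.5389 0.4456 0.0467] [0.5    0.3757 0.0339]
95 [322. 209.] [0.4698 0.1912 0.0323] [0.4495 0.1903 0.0235]
95 [ 96. 224.] [ 0.4787 -0.0122  0.061 ] [0.456  0.0422 0.0444]
95 [611. 209.] [0.4503 0.4343 0.0347] [0.4354 0.3676 0.0252]
95 [524. 192.] [0.4522 0.3742 0.0451] [0.4367 0.3237 0.0328]
[323.34630966 215.5509952 ]
```

View pics/w6.png

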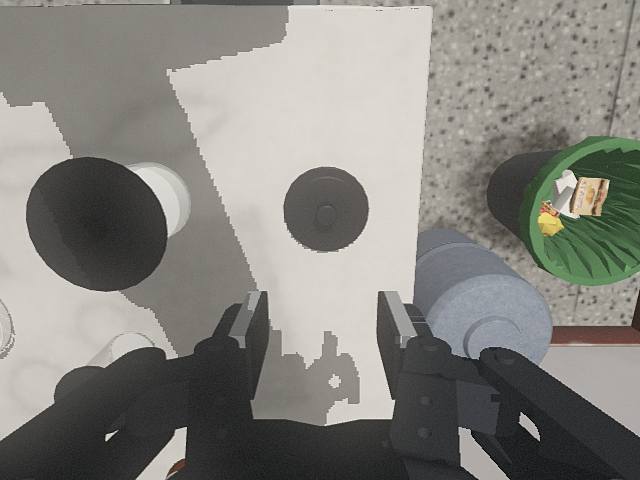

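The large cover sits at (.456,.042), within 2 mm of its rim centre. The medium cover's knob is at (325,215), about 2 mm further in +y than the tool. Descending on it now.

Emit:
drive_tool([
  {"translation": [0,0.05,0.5],"angular": [0,0,0],"gripper": 0.5},
  {"translation": [0,0,0.8],"angular": [0,0,0],"gripper": 0.5},
  {"translation": [0,0,0.9],"angular": [0,0,0],"gripper": 0.5},
  {"translation": [0,0,0.9],"angular": [0,0,0],"gripper": 0.5},
  {"translation": [0,0,0.8],"angular": [0,0,0],"gripper": 0.5},
  {"translation": [0,0,0.4],"angular": [0,0,0],"gripper": 0.5},
  {"translation": [0,0,0],"angular": [0,0,0],"gripper": 0.5},
  {"translation": [0,0,0],"angular": [0,0,0],"gripper": 0.5},
])

```text
t: 17.5
tool_pos: [0.4652, 0.1909, 0.0309]
tool_rot: [-0.0, 3.14, 0.001]
contact_force: [-0.1, 0.6, 0.1]
opening: 0.0425
grip_force: 0.0
```

Emit:
drive_tool([
  {"translation": [0,0,0.3],"angular": [0,0,0],"gripper": 0.5},
  {"translation": [0,0,0.22],"angular": [0,0,0],"gripper": 0.5},
  {"translation": [0,0,0],"angular": [0,0,0],"gripper": 0.5},
  {"translation": [0,0,0],"angular": [0,0,0],"gripper": 0.1},
  {"translation": [0,0,0],"angular": [0,0,0],"gripper": 0.1},
  {"translation": [0,0,0],"angular": [0,0,0],"gripper": 0.1},
  {"translation": [0,0,0],"angular": [0,0,0],"gripper": 0.1},
  {"translation": [0,0,0],"angular": [0,0,0],"gripper": 0.1},
])

```text
t: 18.5
tool_pos: [0.4645, 0.1908, 0.0092]
tool_rot: [-0.0, 3.141, 0.0]
contact_force: [-0.6, 0.9, 1.9]
opening: 0.0167
grip_force: 29.4
```

Emit:
drive_tool([
  {"translation": [0,0,-0.4],"angular": [0,0,0],"gripper": 0.1},
  {"translation": [0,0,-0.8],"angular": [0,0,0],"gripper": 0.1},
  {"translation": [0,0,-0.9],"angular": [0,0,0],"gripper": 0.1},
  {"translation": [0,0,-0.9],"angular": [0,0,0],"gripper": 0.1},
  {"translation": [0,0,-0.9],"angular": [0,0,0],"gripper": 0.1},
  {"translation": [0,0,-0.7],"angular": [0,0,0],"gripper": 0.1},
  {"translation": [0,0,-0.4],"angular": [0,0,0],"gripper": 0.1},
  {"translation": [0,-0.4,0],"angular": [0,0,0],"gripper": 0.1},
])

```text
t: 19.5
tool_pos: [0.4647, 0.1747, 0.2104]
tool_rot: [-0.003, 3.139, 0.001]
contact_force: [0.7, -0.3, -1.2]
opening: 0.0166
grip_force: 29.4
```

Emit:
drive_tool([
  {"translation": [0,-0.8,0],"angular": [0,0,0],"gripper": 0.1},
  {"translation": [0,-0.9,0],"angular": [0,0,0],"gripper": 0.1},
  {"translation": [0,-0.9,0],"angular": [0,0,0],"gripper": 0.1},
  {"translation": [0,-0.9,0],"angular": [0,0,0],"gripper": 0.1},
  {"translation": [0,-0.9,0],"angular": [0,0,0],"gripper": 0.1},
  {"translation": [0,-0.9,0],"angular": [0,0,0],"gripper": 0.1},
  {"translation": [0,-0.9,0],"angular": [0,0,0],"gripper": 0.1},
  {"translation": [0,-0.9,0],"angular": [0,0,0],"gripper": 0.1},
])

```text
t: 20.5
tool_pos: [0.4627, -0.1109, 0.2068]
tool_rot: [-0.001, -3.138, -0.001]
contact_force: [0.2, 0.2, -1.0]
opening: 0.0169
grip_force: 29.4
```

Emit:
drive_tool([
  {"translation": [0,-0.9,0],"angular": [0,0,0],"gripper": 0.1},
  {"translation": [0,-0.9,0],"angular": [0,0,0],"gripper": 0.1},
  {"translation": [0,-0.6,0],"angular": [0,0,0],"gripper": 0.1},
  {"translation": [0,-0.3,0],"angular": [0,0,0],"gripper": 0.1},
  {"translation": [0,0,0],"angular": [0,0,0],"gripper": 0.1},
  {"translation": [0,0,0],"angular": [0,0,0],"gripper": 0.1},
])

```text
t: 21.25
tool_pos: [0.464, -0.2166, 0.2084]
tool_rot: [0.001, -3.141, -0.001]
contact_force: [0.0, 0.2, -1.0]
opening: 0.0167
grip_force: 29.4
```

```bash
python3 - <<'E'
from h import *
o=ctrl.get_obs();print(o['t'],o['tool_pos'])
d=grab('wrist','w7'); print(proj(d,(.468,-.287,.08)))
u,v=proj(d,(.468,-.287,.08)).astype(int);B=cv2.cvtColor(d['color'],cv2.COLOR_RGB2BGR)
cv2.imwrite('pics/z7.png',B)
E
```

```text
21.25 [ 0.46403812 -0.21661287  0.20844471]
[223.47304153 235.10859795]
```

View pics/z7.png

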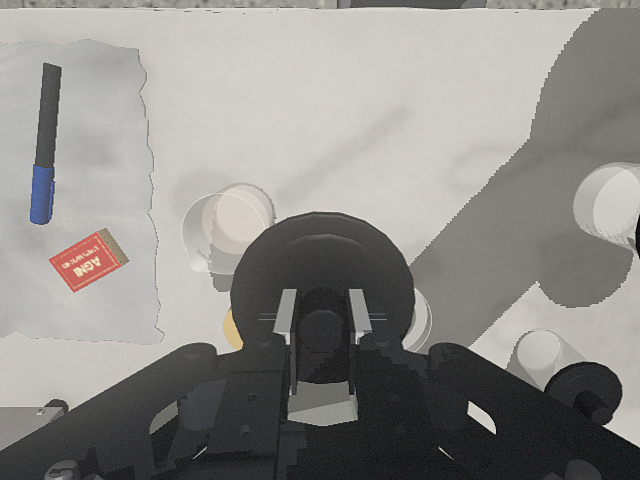

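The cover hangs level, and the medium rim is centred near (224,235), matching the earlier measurement. I'll position over it and lower.

Emit:
drive_tool([
  {"translation": [-0.05,-0.5,0],"angular": [0,0,0],"gripper": 0.1},
  {"translation": [-0.06,-0.76,0],"angular": [0,0,0],"gripper": 0.1},
  {"translation": [0,-0.5,0.2],"angular": [0,0,0],"gripper": 0.1},
  {"translation": [0,0,0.6],"angular": [0,0,0],"gripper": 0.1},
  {"translation": [0,0,0.6],"angular": [0,0,0],"gripper": 0.1},
  {"translation": [0,0,0.5],"angular": [0,0,0],"gripper": 0.1},
  {"translation": [0,0,0],"angular": [0,0,0],"gripper": 0.1},
  {"translation": [0,0,0],"angular": [0,0,0],"gripper": 0.1},
])

```text
t: 22.3
tool_pos: [0.4692, -0.2881, 0.1336]
tool_rot: [-0.001, 3.141, -0.001]
contact_force: [0.7, -0.4, -1.1]
opening: 0.0167
grip_force: 29.5
```

Emit:
drive_tool([
  {"translation": [0.02,0.03,0.4],"angular": [0,0,0],"gripper": 0.1},
  {"translation": [0,0,0.4],"angular": [0,0,0],"gripper": 0.1},
  {"translation": [0,0,0.23],"angular": [0,0,0],"gripper": 0.1},
  {"translation": [0,0,0],"angular": [0,0,0],"gripper": 0.1},
  {"translation": [0,0,0],"angular": [0,0,0],"gripper": 0.1},
])

```text
t: 22.92
tool_pos: [0.4681, -0.2866, 0.0918]
tool_rot: [-0.0, 3.141, -0.0]
contact_force: [0.6, 0.3, -0.2]
opening: 0.0168
grip_force: 29.4
```

Emit:
drive_tool([
  {"translation": [0,0,0.05],"angular": [0,0,0],"gripper": 0.1},
  {"translation": [0,0,0],"angular": [0,0,0],"gripper": 0.1},
  {"translation": [0,0,0],"angular": [0,0,0],"gripper": 0.1},
])

```text
t: 23.3
tool_pos: [0.468, -0.2865, 0.0898]
tool_rot: [-0.0, 3.141, -0.0]
contact_force: [0.0, -0.7, -1.4]
opening: 0.0168
grip_force: 29.4
```

Emit:
drive_tool([
  {"translation": [0,0,0.03],"angular": [0,0,0],"gripper": 0.1},
  {"translation": [0,0,0],"angular": [0,0,0],"gripper": 0.1},
])

```text
t: 23.55
tool_pos: [0.4682, -0.2867, 0.0892]
tool_rot: [-0.0, 3.141, -0.001]
contact_force: [-1.2, 1.4, 4.0]
opening: 0.0171
grip_force: 29.8
```

Contact reads 4.0 N at the expected height. I'll release, lift and back off for a check.

Emit:
drive_tool([
  {"translation": [0,0,0],"angular": [0,0,0],"gripper": 0.3},
  {"translation": [0,0,0],"angular": [0,0,0],"gripper": 0.45},
  {"translation": [0,0,0],"angular": [0,0,0],"gripper": 0.45},
  {"translation": [0,0,-0.3],"angular": [0,0,0],"gripper": 0.45},
  {"translation": [0,0,-0.7],"angular": [0,0,0],"gripper": 0.5},
  {"translation": [0,0,-0.9],"angular": [0,0,0],"gripper": 0.5},
  {"translation": [0,0,-0.8],"angular": [0,0,0],"gripper": 0.5},
  {"translation": [0,0,-0.6],"angular": [0,0,0],"gripper": 0.5},
])

```text
t: 24.55
tool_pos: [0.4684, -0.2869, 0.2235]
tool_rot: [-0.0, 3.139, -0.003]
contact_force: [-0.4, 0.4, -0.7]
opening: 0.0426
grip_force: 0.0
```

Emit:
drive_tool([
  {"translation": [0,0,0],"angular": [0,0,0],"gripper": 0.5},
  {"translation": [0,0,0],"angular": [0,0,0],"gripper": 0.5},
])

```text
t: 24.8
tool_pos: [0.4675, -0.2862, 0.2197]
tool_rot: [0.0, -3.141, -0.001]
contact_force: [0.3, 0.1, -1.0]
opening: 0.0424
grip_force: 0.0
```

```bash
python3 - <<'E'
from h import *
o=ctrl.get_obs();print(o['t'],o['tool_pos'])
d=grab('wrist','w8');s=grab('side','s8')
for th in (75,95):
    m=(cv2.GaussianBlur(d['color'].max(2),(3,3),0)<th).astype(np.uint8)
    for c in cv2.findContours(m,0,1)[0]:
        if 2000<cv2.contourArea(c)<30000:
            print(th,c[:,0].mean(0).round(),circ(np.array([cast(d,*p,.086) for p in c[:,0]])).round(4))
a=cv2.cvtColor(d['color'],cv2.COLOR_RGB2BGR); b=cv2.resize(cv2.cvtColor(s['color'],cv2.COLOR_RGB2BGR)[170:400,240:460],None,fx=2,fy=2)
o=np.zeros((480,800,3),np.uint8); o[:,:360]=a[:,150:510]; o[:460,360:800]=b
cv2.imwrite('pics/z8.png',o)
E
```

```text
24.8 [ 0.46754313 -0.28622908  0.21968113]
75 [315. 227.] [ 0.4728 -0.2866  0.0331]
95 [321. 226.] [ 0.4676 -0.2865  0.0369]
```

View pics/z8.png

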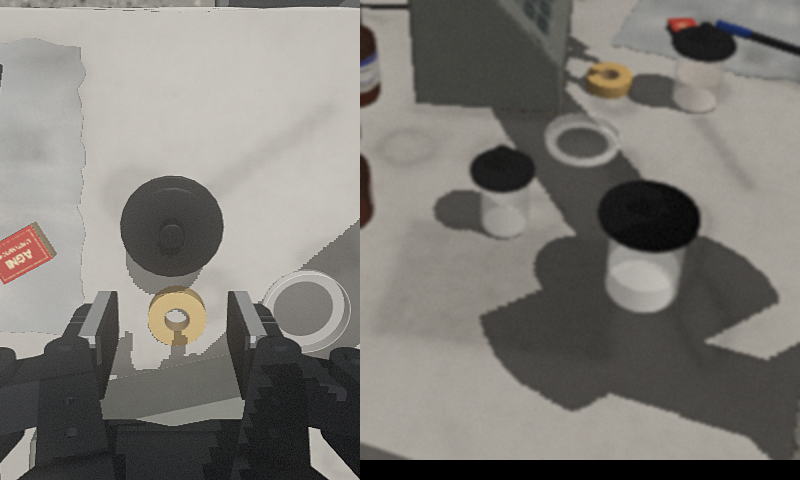

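All three covers sit level and centred, the medium one at (.468,-.2865) against its rim's (.468,-.2866). The bystanders are unmoved and the gripper is clear, so I'm handing in.

```bash
python3 -c "
from station import ctrl
print(ctrl.finish_job())"
```

```text
the job is handed in; nothing more can be done
None
```

I laid all three covers on their matching beakers, each measuring within about 2 mm of its rim centre and looking level, and handed the job in at about 25 s; the verdict was not shown.

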